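Tip the walnuts from the scoop into the storage jar

TASK

Put the four walnuts in the scoop away in the glass storage jar: keep the scoop level and rest its down-turned lip just inside the jar's narrow mouth, then tip it there so that no walnut misses the opening. Afterwards set the empty scoop down flat on the worktop and close the jar's hinged lid fully, leaving the jar standing about where it is and the other things alone.

Things in the scene. Friction and masses are not known exactly. Their poses are not given: they have to be found in the camera images.
- scoop: narrow open steel scoop with a wooden handle behind; about 260 mm long, 47 mm wide, rims 43 mm high, 0.17 kg. Origin: centre of the underside of its flat floor; +x to the spout, +z up. Inside 44 mm wide; flat floor (3 mm thick) from x = -54 to +50 mm, then a ramp up to the crest. Level, the ramp keeps the walnuts in; a nose-down tilt of 40 to 45 degrees empties it
- scoop_crest (a point): the spout's crest, underneath, at (95, 0, 14) mm in the scoop's frame, where the 17 degree ramp ends (3 mm thick, 17 mm high inside) and the lip bends down; the spout is 40 mm wide outside here. This part rests on a rim when the lip is hooked in
- scoop_lip (a point): the middle of the end edge of the scoop's 32 mm wide down-turned lip, at (113, 0, 5) mm in the scoop's frame
- scoop_grip (a point): a point to grip on the axis of the round handle, at (-100, 0, 34) mm in the scoop's frame; the handle lies along the scoop's x from -69 to -143 mm, 17 mm thick; grasp it across (along y)
- walnut1: one of four walnuts, a brown ball 28 mm across, 11 g, lying in the scoop; it rolls. Origin: its centre
- walnut2: one of four walnuts, a brown ball 28 mm across, 11 g, lying in the scoop; it rolls. Origin: its centre
- walnut3: one of four walnuts, a brown ball 28 mm across, 11 g, lying in the scoop; it rolls. Origin: its centre
- walnut4: one of four walnuts, a brown ball 28 mm across, 11 g, lying in the scoop; it rolls. Origin: its centre
- jar: clear glass storage jar, loose, 0.65 kg, 120 mm high without its lid, 94 mm across, with a neck 72 mm across outside and 64 mm inside from 102 mm up. Origin: centre of the underside; +x points to the lid's hinge, +z up
- jar_mouth (a point): centre of the jar's mouth, in the plane of its rim, 120 mm above the jar's underside; z up
- lid_hinge (a point): middle of the lid's hinge axis, at (43, 0, 121.5) mm in the jar's frame; the axis runs along the jar's y
- lid_tab (a point): the end of the thumb tab at the lid's free edge, on its outer face, 90 mm from the hinge axis. The lid is a steel disc 76 mm across and 7 mm thick; its centre is 43 mm from the axis and its outer face 6 mm beyond the axis (the tab's face 4 mm)
- jar_lid (a joint): angle of the lid: 0 = shut flat on the mouth, about 1.57 = upright, 2.0 = its stop, leaning back away from the mouth. Light friction (0.03 N m) holds it at any angle; it must be pushed all the way down
- mug: dotted mug, 91 mm high, a bystander
- spice_jar: spice jar with a black cap, 105 mm high, a bystander
- spice_jar2: another spice jar with a black cap, 105 mm high, a bystander
- garlic: garlic bulb, 53 mm, a bystander
- lemon: lemon, 78 mm long, a bystander
- small_jar: low jar with a red lid, 50 mm high, a bystander
Things that resemble listed ones, but are neither listed nor needed, are in the scene too. What is shaped like the jar but turquoise is not meant.

How it is judged (in metres and radians):
On the way, in this order (a step that is already met when the one before it is completed fails the run):
1. the scoop, still level (within 15 degrees) and with all walnuts in it, rests on the jar's rim with its lip just inside the mouth (horizontal distance between scoop_lip and jar_mouth below 0.03 m and z of scoop_lip in the frame of jar_mouth between -0.045 and -0.002 m and angle between scoop's own z axis and vertical below 0.26 rad and contact force between scoop and jar above 0.2 N and x of each of walnut1, walnut2, walnut3, walnut4 in the frame of scoop below 0.09 m and z of each of walnut1, walnut2, walnut3, walnut4 in the frame of jar_mouth above 0 m), for 0.2 s.
2. all four walnuts are in the jar while the scoop's lip is still in its mouth (z of each of walnut1, walnut2, walnut3, walnut4 in the frame of jar_mouth below -0.02 m and horizontal distance between each of walnut1, walnut2, walnut3, walnut4 and jar below 0.036 m and horizontal distance between scoop_lip and jar_mouth below 0.03 m and z of scoop_lip in the frame of jar_mouth between -0.045 and -0.002 m), for 0.1 s.
At the end, for the whole second after the job is handed in: All four walnuts are in the jar; its lid is shut (within 0.06 rad); the jar stands upright on the worktop within 60 mm of its start; the empty scoop lies flat on its floor on the worktop (within 0.08 rad, 6 mm); jar and scoop are at rest (z of each of walnut1, walnut2, walnut3, walnut4 in the frame of jar_mouth below -0.02 m and horizontal distance between each of walnut1, walnut2, walnut3, walnut4 and jar below 0.036 m and value of joint jar_lid below 0.06 rad and angle between jar's own z axis and vertical below 0.05 rad and height (world z) of each of jar, scoop below 0.006 m and distance of jar from where it was at the start of the episode below 0.06 m and angle between scoop's own z axis and vertical below 0.08 rad and linear speed of each of scoop, jar below 0.02 m/s); the robot touches nothing.
It fails at once if a walnut is spilled: it is away from the scoop and not over or in the jar ((distance between walnut1 and scoop above 0.14 m and horizontal distance between walnut1 and jar above 0.05 m) or (distance between walnut2 and scoop above 0.14 m and horizontal distance between walnut2 and jar above 0.05 m) or (distance between walnut3 and scoop above 0.14 m and horizontal distance between walnut3 and jar above 0.05 m) or (distance between walnut4 and scoop above 0.14 m and horizontal distance between walnut4 and jar above 0.05 m)).
It fails at once if the jar is tipped by more than 17 degrees (angle between jar's own z axis and vertical above 0.3 rad).
It fails at once if a bystander is pushed more than 30 mm (distance of any of mug, spice_jar, spice_jar2, garlic, lemon, small_jar from where it was at the start of the episode above 0.03 m).
It also fails if it takes over 72 s, if anything falls off the work surface, if the arm or the gripper's body presses on something with over 40 N, if the wrist force passes 120 N, or if a joint passes its speed limit or range.

ROBOT

A 6-joint arm with a two-finger parallel gripper is mounted at the origin on a cart in front of the work surface, level with it; the furniture and walls round the work are solid. World frame = base frame: x ahead of the robot, y to its left, z up, the work surface at z = 0. Lengths are in mm, angles in degrees, forces in N, time in s.
With the tool pointing down it reaches from about 300 to 850 mm from the base axis. Payload 4.2 kg.
Tool frame: the origin (TCP) lies midway between the tips of the shut fingers; the grasp point (between the pads) lies pinch_z behind it (pinch_z is the distance from the TCP to the grasp point, in mm); z points along the fingers, y is the line along which they close (so a half turn about z gives the same grasp; the last joint's range is limited). The gripper opens to 91 mm and grips with 3 to 60 N. Pads are 32 mm wide; open, the fingers measure 118 mm over their backs; the gripper's body (76 mm by 178 mm) begins 60 mm behind the grasp point.
Start: joints at [66.692, 18.312, 89.639, -0, 72.044, -1.146], TCP at [216.909, 532.535, 213.976] pointing down, gripper open.
Joint ranges: [-177.97, 177.97], [-48.28, 115.42], [12.27, 149.76], [-77.06, 257.06], [2.81, 150.46], [-146.56, 146.56]. Speed limits (degrees/s): [147.25, 147.25, 180, 180, 180, 180].

INTERFACE

Orientations are given as [roll, pitch, yaw] about the fixed x, y, z axes, in that order (R = Rz(yaw) Ry(pitch) Rx(roll)).
In Python, from workcell import state, grab_frame, job_done, masks_of, landmark_of, pinch_z gives the robot as it stands. The module is installed in compiled form; this text tells all that it offers.
- The arm moves only by the tool move_arm, never from a script. Its argument "plan" is a list of rows, each an object of numbers: "x", "y", "z": the shift along the tool's x, y, z in mm; "rx", "ry", "rz": the turn, a rotation vector about the tool's x, y, z in rad. A call has 1 to 10 rows; each row shifts and turns the commanded pose from where the row before left it, along the tool's axes as they then stand; what a row does not reach is not made up. A row lasts 1/10 s, in which the tool goes at most 50 mm and 8.59 degrees, less where a joint would pass 70% of its speed; a pose out of reach is approached as far as the arm can. A call is refused whole if a number of a shift passes 50 or a number of a turn 0.15, either way. A call with a gripper value outside its range is refused whole. "grip" is the opening, from 0 (shut) to 1 (fully open), set as the call begins (left out, the last holds). The fingers move at their own pace and stop on an object; "squeeze" is the grip in N (left out, the last holds). Time passes only in rows, so rows that do not move let the fingers close. It gives the time, the measured TCP pose, the force, the opening and the grip force at its end, in the units of the state.
- state(): the state, without advancing time (a new reading comes with each control period).
- grab_frame(name): name is "scene" or "top"; returns a dict with "img" (384x512x3 uint8, red, green, blue), "z_map" (384x512 float32, mm along the optical axis (not along the pixel's ray), 0 where there is no reading), "fx", "fy", "cx", "cy" (pixels), "rvec" (rotation vector, rad) and "tvec" (3), from world to camera coordinates, as OpenCV has them. Camera axes: x right, y down, z forward; pixel columns grow to the right and rows downward; lengths in mm; the calibration is good to about 2 mm. A picture is of the moment at which its call begins.
- job_done(): hands the job in; it is judged then, once.
Trained networks look in the newest picture that a camera, given by its name, has taken for a name from the list of things; names that differ only in an ending like _2 or _b are one class to them, and where a whole thing is asked for, a point or a joint stands for the part that bears it (a point fixed in the world has none). Each returns a list of dicts, best first, with "p" (0 to 1); they miss things now and then, are a little off and sometimes report something else, mostly with a low value. They report only what shows in the picture. A call takes as long as a camera call. They do not tell look-alikes from the thing itself.
- masks_of(camera, label): "pixels" (384x512 bool, what is visible of it) and "box" ([centre column, centre row, width, height] in pixels, round what is visible of it).
- landmark_of(camera, label): "point" ([column, row] in pixels: a listed point, or the origin of a listed thing).
The state is a dict: "time_s": time; "qpos": joint angles; "qvel": joint speeds; "effort": joint torques, N m; "ee_pos": TCP position; "ee_rot": TCP orientation; "force": force on the tool from outside, world axes, zero at the start; "torque": the same for the moment, N m; "gripper_width": finger opening in mm; "gripper_force": force on a finger pad.
Only numpy, scipy, OpenCV 4.12 (cv2) and the standard library are available. Lean on these libraries where they do the work, as an engineer would, in place of code of your own. Each camera call takes 0.05 s, during which the arm holds its last target. There are 200 camera calls.

## Working session

There is one attempt and no reset: what is moved stays moved. The work goes in short steps, Python scripts to look and compute and a tool call to move; the robot and the scene stay as the last step left them, time stands still between calls to the robot, and variables do not carry over. Pictures are saved under pics/ and viewed, at most 10 in all, crops included, and the job is handed in when it is done.

Besides the shell and the picture viewer there is one more tool, called after "Emit:" in YAML: its name, and indented under it one key for each argument. move_arm: Moves the arm, as the interface text tells. Its arguments: {"type":"object","properties":{"plan":{"type":"array","items":{"type":"object","properties":{"x":{"type":"number"},"y":{"type":"number"},"z":{"type":"number"},"rx":{"type":"number"},"ry":{"type":"number"},"rz":{"type":"number"}}}},"grip":{"type":"number"},"squeeze":{"type":"number"}},"required":["plan"]}

```bash
mkdir -p pics
cat > h.py <<'E'
import numpy as np, cv2
from workcell import *
from scipy.spatial.transform import Rotation as Ro
def cam(f):
    K=np.array([[f['fx'],0,f['cx']],[0,f['fy'],f['cy']],[0,0,1.]]); R=cv2.Rodrigues(np.array(f['rvec'],float))[0]; t=np.array(f['tvec'],float).reshape(3); return K,R,t
def tri(fa,pa,fb,pb):
    P=[k@np.c_[r,t] for k,r,t in (cam(fa),cam(fb))]
    X=cv2.triangulatePoints(P[0],P[1],np.array(pa,float).reshape(2,1),np.array(pb,float).reshape(2,1))[:,0]
    return X[:3]/X[3]
def cloud(f):
    K,R,t=cam(f); v,u=np.mgrid[:384,:512]; z=f['z_map']
    c=np.stack([(u-K[0,2])/K[0,0]*z,(v-K[1,2])/K[1,1]*z,z],-1)
    w=(c-t)@R; w[z<=0]=np.nan; return w
def onz(f,p,h):
    K,R,t=cam(f); d=R.T@np.linalg.inv(K)@np.array([p[0],p[1],1.]); o=-R.T@t
    return o+d*(h-o[2])/d[2]
def proj(f,X):
    K,R,t=cam(f); c=K@(R@np.array(X,float)+t); return c[:2]/c[2]
E
python3 - <<'E'
from h import *
print(state(), pinch_z)
F={c:grab_frame(c) for c in('scene','top')}
for c in F: cv2.imwrite(f'pics/{c}0.png',cv2.cvtColor(F[c]['img'],cv2.COLOR_RGB2BGR)); K,R,t=cam(F[c]); print(c,(-R.T@t).round())
for n in ['scoop','scoop_crest','scoop_lip','scoop_grip','walnut1','jar','jar_mouth','lid_hinge','lid_tab']:
    L={c:landmark_of(c,n) for c in F}
    for c in L: print(n,c,[(np.round(d['point'],1).tolist(),round(d['p'],2)) for d in L[c][:5]])
    if L['scene'] and L['top']: print('   tri',tri(F['scene'],L['scene'][0]['point'],F['top'],L['top'][0]['point']).round(1))
E
```

```text
{'time_s': 0.0, 'qpos': array([ 6.66912269e+01,  1.83517081e+01,  8.97057767e+01, -4.29926275e-05,
        7.20430183e+01, -1.14593692e+00]), 'qvel': array([ 0.05403945,  0.05090369,  0.10357745, -0.04759476, -0.04677233,
        0.06169281]), 'effort': array([ 2.32272010e-03, -4.12469745e+01, -2.31974316e+01,  7.28566409e-02,
        4.56793921e-02, -1.38885666e-04]), 'ee_pos': array([216.71644794, 532.06077818, 213.12386647]), 'ee_rot': array([-1.79899516e+02, -1.96909819e-03,  1.57837175e+02]), 'force': array([ 0.44002296, -0.1090476 , -0.20975574]), 'torque': array([-0.01992108, -0.01495687, -0.03914754]), 'gripper_force': 0.0, 'gripper_width': 91.30285257676542} 18.8
scene [ 206. -626.  936.]
top [ 320.  125. 1299.]
scoop scene [([273.1, 300.8], 0.87), ([260.6, 205.6], 0.35)]
scoop top [([349.2, 223.4], 0.66)]
   tri [ 465.5 -183.6    9.8]
scoop_crest scene [([253.7, 275.8], 0.66)]
scoop_crest top [([317.4, 227.1], 0.95)]
   tri [454.5 -87.7   6.1]
scoop_lip scene [([251.7, 272.5], 0.88)]
scoop_lip top [([311.6, 225.0], 0.94)]
   tri [459.4 -71.2  -1.6]
scoop_grip scene [([289.4
[... 504 characters left out ...]
62.1, 207.0], 0.94), ([127.5, 213.8], 0.78), ([213.5, 202.4], 0.7)]
   tri [438.8  92.8 345.8]
jar_mouth scene [([238.6, 174.0], 0.86), ([246.8, 205.0], 0.67), ([200.7, 130.2], 0.6)]
jar_mouth top [([112.3, 211.4], 0.69), ([210.4, 194.4], 0.65), ([262.2, 200.2], 0.55)]
   tri [ 613.4  601.6 -248.2]
lid_hinge scene [([261.4, 205.0], 0.58), ([194.9, 141.6], 0.58)]
lid_hinge top [([268.1, 186.0], 0.93), ([125.7, 219.1], 0.75), ([219.6, 184.8], 0.66)]
   tri [555.8  63.3 116.9]
lid_tab scene [([205.3, 126.5], 0.63), ([267.6, 182.5], 0.56), ([224.8, 168.5], 0.55), ([292.2, 326.2], 0.41)]
lid_tab top [([98.2, 195.3], 0.98), ([268.2, 172.4], 0.84), ([200.1, 204.2], 0.61)]
   tri [541.1 534.7 107.7]
```

Run:
```python
import cv2
for n,(x,y,w,h) in {'scene':(150,110,200,150),'top':(80,120,320,160)}.items():
    i=cv2.imread(f'pics/{n}0.png'); k=2.5 if w==320 else 4
    cv2.imwrite(f'pics/{n}_crop.png',cv2.resize(i[y:y+h,x:x+w],None,fx=k,fy=k,interpolation=2))
```

```text
(no output)
```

View pics/scene0.png

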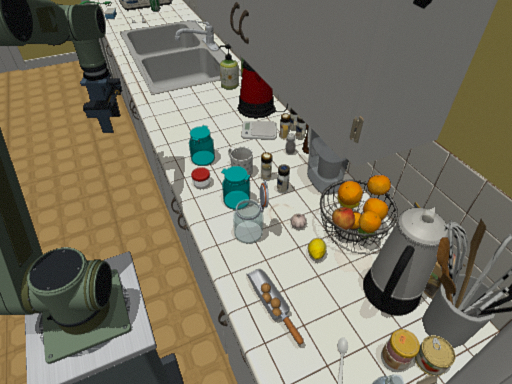

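View pics/top_crop.png

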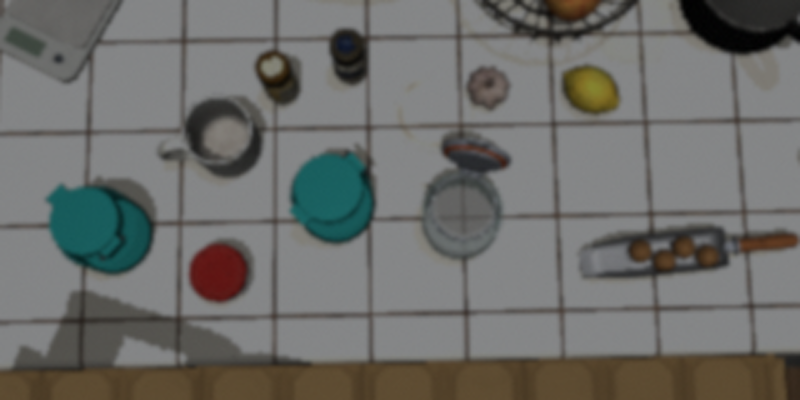

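View pics/scene_crop.png

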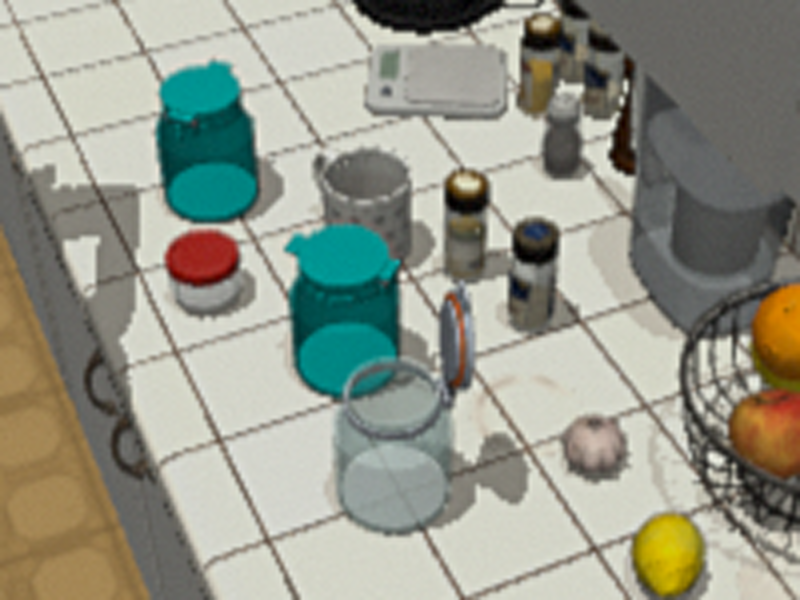

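The scene has three jar-shaped things: a turquoise one at (201,145), a turquoise one at (235,187), and a clear one with its lid open at (248,220). The clear one is the jar that is meant. In the full-size top image its mouth is at about (265,200). The scoop, holding 4 walnuts, is at scene (273,301) and its spout points towards the jar. The enlarged crop confirms both.

Run:
```python
from h import *
F={c:grab_frame(c) for c in('scene','top')}
def best(c,n,near):
    L=[np.array(d['point']) for d in landmark_of(c,n)]
    return min(L,key=lambda p:np.hypot(*(p-near))) if L else None
for n,a,b in [('jar',(248,231),(262,207)),('jar_mouth',(247,205),(262,200)),('lid_hinge',(261,205),(268,186)),('lid_tab',(267,182),(268,172)),('scoop_grip',(289,326),(383,215)),('scoop_crest',(254,276),(317,227)),('scoop_lip',(252,272),(312,225)),('scoop',(273,301),(349,223))]:
    p,q=best('scene',n,a),best('top',n,b)
    if p is not None and q is not None: X=tri(F['scene'],p,F['top'],q); print(n,p.round(1),q.round(1),X.round(1),(proj(F['scene'],X)-p).round(1))
W={c:cloud(F[c]) for c in F}
for c in F:
    for m in masks_of(c,'scoop')[:2]:
        w=W[c][m['pixels']]; w=w[np.isfinite(w[:,0])]; o=w[w[:,2]>8]
        xy=o[:,:2]; mu=xy.mean(0); u=np.linalg.svd(xy-mu)[2][0]; s=(xy-mu)@u; t=(xy-mu)@[-u[1],u[0]]
        print(c,'scoop',round(m['p'],2),len(w),mu.round(1),u.round(3),np.percentile(s,[1,99]).round(1),np.percentile(t,[2,98]).round(1),o[:,2].max().round(1))
        # red handle
        im=F[c]['img'].astype(int); k=m['pixels']
        wc=W[c]; 
    ys=[-290,-270,-250,-230]
    for y in ys:
        k=(abs(wc[...,1]-y)<10)&(abs(wc[...,0]-475)<25)&(wc[...,2]>15); print(c,'handle y',y,k.sum(),wc[k].mean(0).round(1),wc[k].max(0).round(1),wc[k].min(0).round(1)) if k.any() else 0
    for m in masks_of(c,'jar'):
        w=W[c][m['pixels']]; w=w[np.isfinite(w[:,0])]; w=w[w[:,2]>100]
        if len(w): print(c,'jar',np.round(m['box']),len(w),np.median(w,0).round(1),w.min(0).round(),w.max(0).round())
    k=(abs(wc[...,0]-500)<150)&(abs(wc[...,1]-50)<80)&(wc[...,2]>110)
    print(c,k.sum(),wc[k].min(0),wc[k].max(0),wc[k].mean(0))
```

```text
jar [251.8 229. ] [262.1 208.6] [517.5  75.4   5. ] [-2.5  0.6]
jar_mouth [249.9 207.8] [263.5 204. ] [513.5  75.4 108.3] [-2.   0.5]
lid_hinge [262.  205.4] [274.6 183.3] [555.8  47.1 133.3] [ 2.7 -0.8]
lid_tab [267.8 180.1] [269.4 172.4] [573.1  63.8 212.2] [ 0.5 -0.1]
scoop_grip [291.7 327.4] [382.6 216.8] [ 476.7 -278.8   26.2] [ 0.1 -0. ]
scoop_crest [251.  271.6] [314.8 222.8] [460.2 -77.7  14.3] [ 1.9 -0.5]
scoop_lip [251.2 272.4] [312.  225.1] [458.3 -71.8   0.9] [ 0.3 -0.1]
scoop [269.4 303.6] [345.6 221.3] [ 468.3 -176.9  -14.3] [ 0.9 -0.2]
scene scoop 0.97 932 [ 467.4 -190.4] [ 0.048 -0.999] [-111.1  132.6] [-27.6  21.5] 47.2
scene handle y -290 59 [ 472.  -290.5   41.1] [ 482.2 -280.4   47.2] [ 464.5 -299.9   30.6]
scene handle y -270 52 [ 470.4 -269.9   40.5] [ 480.8 -260.1   44.9] [ 462.8 -279.7   32.3]
scene handle y -250 54 [ 467.2 -249.8   38.9] [ 479.9 -240.    46.5] [ 451.3 -259.7   26.4]
scene handle y -230 88 [ 471.6 -229.3   30.1] [ 492.5 -220.1   46.4] [ 451.1 -239.9   15.9]
scene jar [200. 147.  25.  44.] 325 [499.2 469.1 126. ] [462. 440. 100.] [539. 528. 132
[... 456 characters left out ...]
80.1   44.7] [ 468.8 -299.8   28. ]
top handle y -270 40 [ 475.1 -270.1   39.6] [ 484.3 -260.7   45.6] [ 466.6 -279.3   33.4]
top handle y -250 47 [ 472.1 -249.7   36. ] [ 485.1 -240.1   47.7] [ 456.8 -259.4   19.8]
top handle y -230 87 [ 472.4 -231.6   26.6] [ 495.7 -220.1   44.2] [ 451.3 -239.9   15.4]
top jar [122. 212.  38.  39.] 720 [502.7 482.6 126.7] [461. 442. 101.] [543. 525. 135.]
top jar [212. 198.  38.  38.] 687 [533.9 220.2 126.4] [495. 177. 100.] [576. 262. 134.]
top jar [266. 201.  39.  51.] 473 [551.5  64.7 152. ] [476.  26. 100.] [574. 109. 215.]
top 443 [476.83659136  22.81747555 110.07949563] [573.85122833 105.90690789 215.35056167] [542.895117    64.38711401 155.61088433]
```

Run:
```python
from h import *
from scipy.optimize import least_squares
F={c:grab_frame(c) for c in('scene','top')}
for c in F:
    w=cloud(F[c]); k=(abs(w[...,0]-515)<100)&(abs(w[...,1]-70)<75)&np.isfinite(w[...,2])
    if c=='scene' or 1:
        b=max([m for m in masks_of(c,'jar')],key=lambda m:-abs(m['box'][0]-(253 if c=='scene' else 266)))['pixels']; k&=b
    p=w[k]
    L=p[p[:,2]>135]; mu=L.mean(0); v=np.linalg.svd(L-mu)[2]; print(c,'lid',len(L),mu.round(1),'normal',v[2].round(3),L.min(0).round(),L.max(0).round())
    for lo,hi,r in((117,126,34),(102,116,None),(20,95,47)):
        q=p[(p[:,2]>lo)&(p[:,2]<hi)&(p[:,0]<550)]
        if len(q)<10: continue
        f=lambda x:np.hypot(q[:,0]-x[0],q[:,1]-x[1])-(r or x[2])
        s=least_squares(f,[515,70,36],loss='soft_l1',f_scale=2); print(c,lo,hi,len(q),s.x.round(1),np.abs(s.fun).mean().round(2), np.median(np.abs(f(s.x))).round(1), q[:,2].mean().round(1))
```

```text
scene lid 191 [552.6  48.1 178.5] normal [-0.974  0.13   0.187] [542.  22. 138.] [565.  88. 215.]
scene 117 126 96 [511.  70.  36.] 1.65 1.2 119.8
scene 102 116 155 [510.6  68.9  34.6] 1.63 1.2 109.8
scene 20 95 691 [511.   71.1  36. ] 2.47 1.7 63.6
top lid 264 [558.4  61.2 180.3] normal [-0.947  0.245  0.208] [547.  26. 136.] [574.  95. 213.]
top 117 126 88 [513.4  71.2  36. ] 0.98 0.9 119.5
top 102 116 72 [512.2  71.7  34.9] 1.62 1.2 110.6
top 20 95 267 [515.6  71.1  36. ] 2.92 2.1 76.3
```

```bash
cat >> h.py <<'E'
import json,os,sys
def Rt(yaw,tilt=0):  # scoop nose yaw, nose-down tilt; tool x=scoop x, tool z=-scoop z
    return Ro.from_euler('z',yaw,degrees=True)*Ro.from_euler('y',tilt,degrees=True)*Ro.from_euler('x',180,degrees=True)
def load():
    if os.path.exists('cmd.json'):
        d=json.load(open('cmd.json')); return np.array(d[0]),Ro.from_rotvec(d[1])
    return np.array([216.909,532.535,213.976]),Ro.from_euler('xyz',[180,0,157.838],degrees=True)
def plan(targets):
    """targets: (pos, rot, nrows[, ease]); prints rounded rows in calls of 10, stores commanded pose"""
    p,R=load(); rows=[]
    for tg in targets:
        q,S,n=tg[:3]; ease=len(tg)>3; q=np.array(q,float); p0,R0=p.copy(),R; rv=(R0.inv()*S).as_rotvec()
        for i in range(1,n+1):
            s=i/n; s=s*s*(3-2*s) if ease else s
            pi=p0+(q-p0)*s; Ri=R0*Ro.from_rotvec(rv*s)
            a=np.round(R.inv().apply(pi-p),1); b=np.round((R.inv()*Ri).as_rotvec(),4)
            assert np.linalg.norm(a)<=50 and np.linalg.norm(b)<.1499,(a,b)
            p=p+R.apply(a); R=R*Ro.from_rotvec(b)
            rows.append({k:float(v) for k,v in zip(['x','y','z','rx','ry','rz'],[*a,*b]) if v})
    for i in range(0,len(rows),10): print(json.dumps(rows[i:i+10]).replace(' ',''))
    print('end',p.round(1),R.as_euler('xyz',degrees=True).round(1)); json.dump([p.tolist(),R.as_rotvec().tolist()],open('cmd.json','w'))
E
python3 - <<'E'
from h import *
plan([((474.5,-279,110),Rt(94.2),20),((474.5,-279,15),Rt(94.2),4)])
E
```

```text
[{"x":-27.2,"y":-32.7,"z":5.2,"rz":0.0555},{"x":-29.0,"y":-31.2,"z":5.2,"rz":0.0556},{"x":-30.7,"y":-29.5,"z":5.2,"rz":0.0555},{"x":-32.3,"y":-27.7,"z":5.2,"rz":0.0555},{"x":-33.8,"y":-25.9,"z":5.2,"rz":0.0556},{"x":-35.2,"y":-24.0,"z":5.2,"rz":0.0555},{"x":-36.4,"y":-22.1,"z":5.2,"rz":0.0555},{"x":-37.6,"y":-19.9,"z":5.2,"rz":0.0556},{"x":-38.7,"y":-17.9,"z":5.2,"rz":0.0555},{"x":-39.5,"y":-15.6,"z":5.2,"rz":0.0555}]
[{"x":-40.4,"y":-13.5,"z":5.2,"rz":0.0556},{"x":-41.1,"y":-11.1,"z":5.2,"rz":0.0555},{"x":-41.6,"y":-8.9,"z":5.2,"rz":0.0556},{"x":-42.1,"y":-6.6,"z":5.2,"rz":0.0555},{"x":-42.4,"y":-4.2,"z":5.2,"rz":0.0555},{"x":-42.5,"y":-1.9,"z":5.2,"rz":0.0556},{"x":-42.6,"y":0.6,"z":5.2,"rz":0.0555},{"x":-42.4,"y":2.8,"z":5.2,"rz":0.0555},{"x":-42.3,"y":5.2,"z":5.2,"rz":0.0556},{"x":-41.9,"y":7.6,"z":5.2,"rz":0.0555}]
[{"z":23.7},{"z":23.8},{"z":23.7},{"z":23.8}]
end [ 474.5 -279.    15. ] [180.    0.   94.2]
```

Emit:
move_arm:
  plan:
    - {"x": -27.2,"y": -32.7,"z": 5.2,"rz": 0.0555}
    - {"x": -29.0,"y": -31.2,"z": 5.2,"rz": 0.0556}
    - {"x": -30.7,"y": -29.5,"z": 5.2,"rz": 0.0555}
    - {"x": -32.3,"y": -27.7,"z": 5.2,"rz": 0.0555}
    - {"x": -33.8,"y": -25.9,"z": 5.2,"rz": 0.0556}
    - {"x": -35.2,"y": -24.0,"z": 5.2,"rz": 0.0555}
    - {"x": -36.4,"y": -22.1,"z": 5.2,"rz": 0.0555}
    - {"x": -37.6,"y": -19.9,"z": 5.2,"rz": 0.0556}
    - {"x": -38.7,"y": -17.9,"z": 5.2,"rz": 0.0555}
    - {"x": -39.5,"y": -15.6,"z": 5.2,"rz": 0.0555}

```text
schema error: expected keys x, y, z, rx, ry, rz
```

Emit:
move_arm:
  plan:
    - {"x": -40.4,"y": -13.5,"z": 5.2,"rz": 0.0556}
    - {"x": -41.1,"y": -11.1,"z": 5.2,"rz": 0.0555}
    - {"x": -41.6,"y": -8.9,"z": 5.2,"rz": 0.0556}
    - {"x": -42.1,"y": -6.6,"z": 5.2,"rz": 0.0555}
    - {"x": -42.4,"y": -4.2,"z": 5.2,"rz": 0.0555}
    - {"x": -42.5,"y": -1.9,"z": 5.2,"rz": 0.0556}
    - {"x": -42.6,"y": 0.6,"z": 5.2,"rz": 0.0555}
    - {"x": -42.4,"y": 2.8,"z": 5.2,"rz": 0.0555}
    - {"x": -42.3,"y": 5.2,"z": 5.2,"rz": 0.0556}
    - {"x": -41.9,"y": 7.6,"z": 5.2,"rz": 0.0555}

```text
schema error: expected keys x, y, z, rx, ry, rz
```

Emit:
move_arm:
  plan:
    - {}
    - {}
    - {}

```text
schema error: expected keys x, y, z, rx, ry, rz
```

```bash
sed -i 's/ if v})/})/' h.py; grep -c "b\])})" h.py
```

```text
1
```

Emit:
move_arm:
  plan:
    - {"x": -27.2,"y": -32.7,"z": 5.2,"rx": 0,"ry": 0,"rz": 0.0555}
    - {"x": -29.0,"y": -31.2,"z": 5.2,"rx": 0,"ry": 0,"rz": 0.0556}
    - {"x": -30.7,"y": -29.5,"z": 5.2,"rx": 0,"ry": 0,"rz": 0.0555}
    - {"x": -32.3,"y": -27.7,"z": 5.2,"rx": 0,"ry": 0,"rz": 0.0555}
    - {"x": -33.8,"y": -25.9,"z": 5.2,"rx": 0,"ry": 0,"rz": 0.0556}
    - {"x": -35.2,"y": -24.0,"z": 5.2,"rx": 0,"ry": 0,"rz": 0.0555}
    - {"x": -36.4,"y": -22.1,"z": 5.2,"rx": 0,"ry": 0,"rz": 0.0555}
    - {"x": -37.6,"y": -19.9,"z": 5.2,"rx": 0,"ry": 0,"rz": 0.0556}
    - {"x": -38.7,"y": -17.9,"z": 5.2,"rx": 0,"ry": 0,"rz": 0.0555}
    - {"x": -39.5,"y": -15.6,"z": 5.2,"rx": 0,"ry": 0,"rz": 0.0555}

```text
time_s: 3.3
ee_pos: [346.0, 125.3, 162.1]
ee_rot: [179.9, 0.0, 125.9]
force: [1.5, -0.0, -0.5]
gripper_width: 91.2
gripper_force: 0.0
```

Emit:
move_arm:
  plan:
    - {"x": -40.4,"y": -13.5,"z": 5.2,"rx": 0,"ry": 0,"rz": 0.0556}
    - {"x": -41.1,"y": -11.1,"z": 5.2,"rx": 0,"ry": 0,"rz": 0.0555}
    - {"x": -41.6,"y": -8.9,"z": 5.2,"rx": 0,"ry": 0,"rz": 0.0556}
    - {"x": -42.1,"y": -6.6,"z": 5.2,"rx": 0,"ry": 0,"rz": 0.0555}
    - {"x": -42.4,"y": -4.2,"z": 5.2,"rx": 0,"ry": 0,"rz": 0.0555}
    - {"x": -42.5,"y": -1.9,"z": 5.2,"rx": 0,"ry": 0,"rz": 0.0556}
    - {"x": -42.6,"y": 0.6,"z": 5.2,"rx": 0,"ry": 0,"rz": 0.0555}
    - {"x": -42.4,"y": 2.8,"z": 5.2,"rx": 0,"ry": 0,"rz": 0.0555}
    - {"x": -42.3,"y": 5.2,"z": 5.2,"rx": 0,"ry": 0,"rz": 0.0556}
    - {"x": -41.9,"y": 7.6,"z": 5.2,"rx": 0,"ry": 0,"rz": 0.0555}

```text
time_s: 4.3
ee_pos: [474.8, -280.9, 109.7]
ee_rot: [180.0, -0.0, 94.0]
force: [0.1, 0.6, 0.2]
gripper_width: 91.3
gripper_force: 0.0
```

Emit:
move_arm:
  plan:
    - {"x": 0,"y": 0,"z": 0,"rx": 0,"ry": 0,"rz": 0}
    - {"x": 0,"y": 0,"z": 0,"rx": 0,"ry": 0,"rz": 0}

```text
time_s: 4.5
ee_pos: [474.2, -279.5, 109.4]
ee_rot: [-179.9, -0.1, 94.1]
force: [0.1, 0.4, -0.3]
gripper_width: 91.2
gripper_force: 0.0
```

Emit:
move_arm:
  plan:
    - {"x": 0,"y": 0,"z": 23.7,"rx": 0,"ry": 0,"rz": 0}
    - {"x": 0,"y": 0,"z": 23.8,"rx": 0,"ry": 0,"rz": 0}
    - {"x": 0,"y": 0,"z": 23.7,"rx": 0,"ry": 0,"rz": 0}
    - {"x": 0,"y": 0,"z": 23.8,"rx": 0,"ry": 0,"rz": 0}
    - {"x": 0,"y": 0,"z": 0,"rx": 0,"ry": 0,"rz": 0}
    - {"x": 0,"y": 0,"z": 0,"rx": 0,"ry": 0,"rz": 0}

```text
time_s: 5.1
ee_pos: [474.5, -278.1, 15.5]
ee_rot: [-180.0, -0.0, 94.3]
force: [0.0, -0.2, -0.3]
gripper_width: 91.4
gripper_force: 0.0
```

Emit:
move_arm:
  plan:
    - {"x": 0,"y": 0,"z": 0,"rx": 0,"ry": 0,"rz": 0}
    - {"x": 0,"y": 0,"z": 0,"rx": 0,"ry": 0,"rz": 0}
    - {"x": 0,"y": 0,"z": 0,"rx": 0,"ry": 0,"rz": 0}
    - {"x": 0,"y": 0,"z": 0,"rx": 0,"ry": 0,"rz": 0}
    - {"x": 0,"y": 0,"z": 0,"rx": 0,"ry": 0,"rz": 0}
    - {"x": 0,"y": 0,"z": 0,"rx": 0,"ry": 0,"rz": 0}
    - {"x": 0,"y": 0,"z": 0,"rx": 0,"ry": 0,"rz": 0}
    - {"x": 0,"y": 0,"z": 0,"rx": 0,"ry": 0,"rz": 0}
  grip: 0
  squeeze: 50

```text
time_s: 5.9
ee_pos: [474.5, -279.0, 14.9]
ee_rot: [-180.0, -0.0, 94.2]
force: [0.4, -0.0, 0.5]
gripper_width: 30.5
gripper_force: 0.0
```

Emit:
move_arm:
  plan:
    - {"x": 0,"y": 0,"z": 0,"rx": 0,"ry": 0,"rz": 0}
    - {"x": 0,"y": 0,"z": 0,"rx": 0,"ry": 0,"rz": 0}
    - {"x": 0,"y": 0,"z": 0,"rx": 0,"ry": 0,"rz": 0}
    - {"x": 0,"y": 0,"z": 0,"rx": 0,"ry": 0,"rz": 0}
    - {"x": 0,"y": 0,"z": 0,"rx": 0,"ry": 0,"rz": 0}

```text
time_s: 6.4
ee_pos: [474.4, -279.0, 14.9]
ee_rot: [-180.0, -0.0, 94.2]
force: [0.1, -0.9, -0.1]
gripper_width: 16.9
gripper_force: 50.0
```

Run:
```python
from h import *
plan([((474.5,-279,185),Rt(94.2),15,1)])
```

```text
[{"x":0.0,"y":0.0,"z":-2.2,"rx":-0.0,"ry":-0.0,"rz":-0.0},{"x":0.0,"y":0.0,"z":-6.1,"rx":-0.0,"ry":-0.0,"rz":-0.0},{"x":0.0,"y":0.0,"z":-9.4,"rx":-0.0,"ry":-0.0,"rz":-0.0},{"x":0.0,"y":0.0,"z":-12.1,"rx":-0.0,"ry":-0.0,"rz":-0.0},{"x":0.0,"y":0.0,"z":-14.3,"rx":-0.0,"ry":-0.0,"rz":-0.0},{"x":0.0,"y":0.0,"z":-15.7,"rx":-0.0,"ry":-0.0,"rz":-0.0},{"x":0.0,"y":0.0,"z":-16.7,"rx":-0.0,"ry":-0.0,"rz":-0.0},{"x":0.0,"y":0.0,"z":-17.0,"rx":-0.0,"ry":-0.0,"rz":-0.0},{"x":0.0,"y":0.0,"z":-16.7,"rx":-0.0,"ry":-0.0,"rz":-0.0},{"x":0.0,"y":0.0,"z":-15.7,"rx":-0.0,"ry":-0.0,"rz":-0.0}]
[{"x":0.0,"y":0.0,"z":-14.3,"rx":-0.0,"ry":-0.0,"rz":-0.0},{"x":0.0,"y":0.0,"z":-12.1,"rx":-0.0,"ry":-0.0,"rz":-0.0},{"x":0.0,"y":0.0,"z":-9.5,"rx":-0.0,"ry":-0.0,"rz":-0.0},{"x":0.0,"y":0.0,"z":-6.1,"rx":-0.0,"ry":-0.0,"rz":-0.0},{"x":0.0,"y":0.0,"z":-2.1,"rx":-0.0,"ry":-0.0,"rz":-0.0}]
end [ 474.5 -279.   185. ] [-180.    -0.    94.2]
```

Emit:
move_arm:
  plan:
    - {"x": 0,"y": 0,"z": -2.2,"rx": 0,"ry": 0,"rz": 0}
    - {"x": 0,"y": 0,"z": -6.1,"rx": 0,"ry": 0,"rz": 0}
    - {"x": 0,"y": 0,"z": -9.4,"rx": 0,"ry": 0,"rz": 0}
    - {"x": 0,"y": 0,"z": -12.1,"rx": 0,"ry": 0,"rz": 0}
    - {"x": 0,"y": 0,"z": -14.3,"rx": 0,"ry": 0,"rz": 0}
    - {"x": 0,"y": 0,"z": -15.7,"rx": 0,"ry": 0,"rz": 0}
    - {"x": 0,"y": 0,"z": -16.7,"rx": 0,"ry": 0,"rz": 0}
    - {"x": 0,"y": 0,"z": -17.0,"rx": 0,"ry": 0,"rz": 0}
    - {"x": 0,"y": 0,"z": -16.7,"rx": 0,"ry": 0,"rz": 0}
    - {"x": 0,"y": 0,"z": -15.7,"rx": 0,"ry": 0,"rz": 0}

```text
time_s: 7.4
ee_pos: [474.6, -279.1, 142.8]
ee_rot: [179.9, 0.1, 94.2]
force: [-0.1, 0.5, -2.7]
gripper_width: 16.5
gripper_force: 50.0
```

Emit:
move_arm:
  plan:
    - {"x": 0,"y": 0,"z": -14.3,"rx": 0,"ry": 0,"rz": 0}
    - {"x": 0,"y": 0,"z": -12.1,"rx": 0,"ry": 0,"rz": 0}
    - {"x": 0,"y": 0,"z": -9.5,"rx": 0,"ry": 0,"rz": 0}
    - {"x": 0,"y": 0,"z": -6.1,"rx": 0,"ry": 0,"rz": 0}
    - {"x": 0,"y": 0,"z": -2.1,"rx": 0,"ry": 0,"rz": 0}
    - {"x": 0,"y": 0,"z": 0,"rx": 0,"ry": 0,"rz": 0}
    - {"x": 0,"y": 0,"z": 0,"rx": 0,"ry": 0,"rz": 0}

```text
time_s: 8.1
ee_pos: [474.2, -278.8, 184.3]
ee_rot: [-179.9, -0.0, 94.2]
force: [0.2, -0.3, -2.2]
gripper_width: 16.4
gripper_force: 50.0
```

```bash
cat > scoop.py <<'E'
from h import *
F={c:grab_frame(c) for c in('scene','top')}; T=state(); p,R=np.array(T['ee_pos']),Ro.from_euler('xyz',T['ee_rot'],degrees=True)
print(p.round(1),T['ee_rot'].round(1),T['time_s'],T['gripper_width'].round(1),T['force'].round(1))
# expected scoop origin from tool
g=p-R.apply([0,0,18.8]); S=R*Ro.from_euler('x',180,degrees=True); o=g-S.apply([-100,0,34])
for n,l in (('scoop_lip',[113,0,5]),('scoop_crest',[95,0,14])):
    e=o+S.apply(l); q={}
    for c in F:
        L=[np.array(d['point']) for d in landmark_of(c,n)]; pe=proj(F[c],e)
        if L: q[c]=min(L,key=lambda x:np.hypot(*(x-pe))); print(n,c,'seen',q[c].round(1),'exp',pe.round(1))
    if len(q)==2: print('  tri',tri(F['scene'],q['scene'],F['top'],q['top']).round(1),'exp',e.round(1))
for c in F:
    w=cloud(F[c]); l=S.inv().apply(w.reshape(-1,3)-o).reshape(w.shape)
    for a,b in((56,70),(70,84),(84,96),(96,110)):
        k=(l[...,0]>a)&(l[...,0]<b)&(abs(l[...,1])<12)&(l[...,2]>-25)&(l[...,2]<40); 
        if k.any(): m=np.median(l[k],0); print(c,'x',a,b,k.sum(),m.round(1),'expected inside z',round(3+np.tan(.297)*(m[0]-50),1))
    k=(abs(l[...,2]-15)<45)&(abs(l[...,1])<40)&(l[...,0]<140)&(l[...,0]>-60); print(c,'x range',np.percentile(l[k][:,0],[.5,99.5]).round(1), 'y at front', np.percentile(l[k&(l[...,0]>60)][:,1],[2,98]).round(1),'y at back',np.percentile(l[k&(l[...,0]<40)&(l[...,0]>-40)][:,1],[2,98]).round(1))
cv2.imwrite('pics/'+sys.argv[1],cv2.cvtColor(np.hstack([cv2.resize(F['scene']['img'][140:320,190:330],(400,514)),cv2.resize(F['top']['img'][130:260,240:400],(400,325))[:325] if 0 else cv2.resize(F['top']['img'][100:280,240:380],(400,514))]),cv2.COLOR_RGB2BGR))
E
python3 scoop.py lift.png
```

```text
Traceback (most recent call last):
  File "scoop.py", line 3, in <module>
    print(p.round(1),T['ee_rot'].round(1),T['time_s'],T['gripper_width'].round(1),T['force'].round(1))
                                                      ^^^^^^^^^^^^^^^^^^^^^^^^
AttributeError: 'float' object has no attribute 'round'
```

```bash
sed -i "s/T\['gripper_width'\].round(1)/T['gripper_width']/" scoop.py; python3 scoop.py lift.png
```

```text
[ 474.3 -278.9  184.4] [-180.    -0.    94.2] 8.3 16.830388946056793 [ 0.1 -0.2 -2.1]
scoop_lip scene seen [254.6 236.3] exp [250.8 233.7]
scoop_lip top seen [319.6 218.7] exp [319.6 217.9]
  tri [462.3 -69.4 162.9] exp [458.7 -66.5 174.4]
scoop_crest scene seen [255.6 236.2] exp [254.1 236.3]
scoop_crest top seen [325.7 215.8] exp [327.1 216.9]
  tri [464.2 -82.1 178.6] exp [460.  -84.4 183.3]
scene x 56 70 46 [63.7  0.2  9.1] expected inside z 7.2
scene x 70 84 50 [77.2 -0.6 13.1] expected inside z 11.3
scene x 84 96 33 [89.4 -1.2 16. ] expected inside z 15.0
scene x 96 110 17 [102.1   1.1  11.1] expected inside z 18.9
scene x range [-15.4 107. ] y at front [-19.8  24.2] y at back [-18.2  25.9]
top x 56 70 44 [63.3 -0.   8.1] expected inside z 7.1
top x 70 84 46 [77.4 -1.  12.9] expected inside z 11.4
top x 84 96 42 [90.3  0.5 14.5] expected inside z 15.3
top x 96 110 50 [102.7   0.4   8.9] expected inside z 19.1
top x range [-59.8 107.5] y at front [-22.2  20.1] y at back [-24.8  22.1]
```

View pics/lift.png

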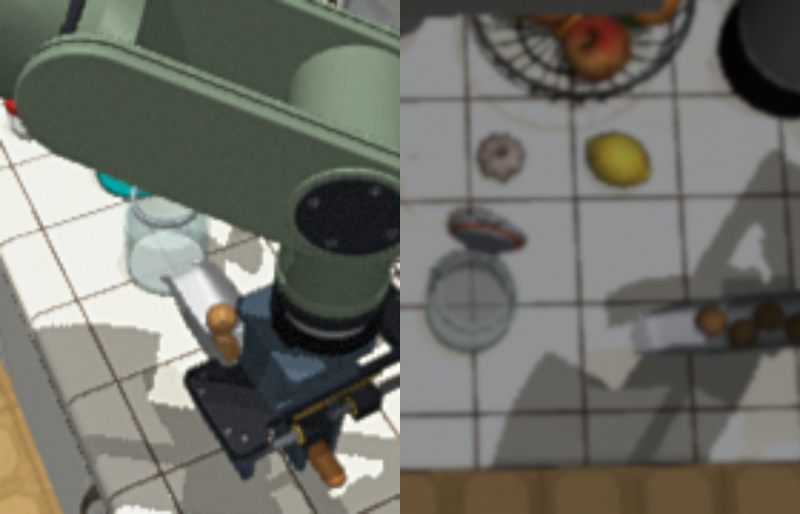

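The scoop hangs level with the walnuts in it. In the lift picture the lip is at scene (254,236) and the jar mouth is free. The scoop sits about 3 mm further back in the grip than nominal.

Run:
```python
from h import *
plan([((469.5,-150.1,140),Rt(79),20,1)])
```

```text
[{"x":0.9,"y":0.0,"z":0.3,"rx":-0.0,"ry":-0.0,"rz":0.0019},{"x":2.7,"y":0.1,"z":1.0,"rx":-0.0,"ry":-0.0,"rz":0.0055},{"x":4.2,"y":0.1,"z":1.4,"rx":-0.0,"ry":-0.0,"rz":0.0087},{"x":5.6,"y":0.1,"z":2.0,"rx":-0.0,"ry":-0.0,"rz":0.0115},{"x":6.8,"y":0.1,"z":2.3,"rx":-0.0,"ry":-0.0,"rz":0.0139},{"x":7.7,"y":-0.1,"z":2.7,"rx":-0.0,"ry":-0.0,"rz":0.0158},{"x":8.4,"y":-0.2,"z":3.0,"rx":-0.0,"ry":-0.0,"rz":0.0174},{"x":9.1,"y":-0.3,"z":3.1,"rx":-0.0,"ry":-0.0,"rz":0.0187},{"x":9.4,"y":-0.6,"z":3.3,"rx":-0.0,"ry":-0.0,"rz":0.0194},{"x":9.6,"y":-0.7,"z":3.4,"rx":-0.0,"ry":-0.0,"rz":0.0198}]
[{"x":9.6,"y":-1.0,"z":3.3,"rx":-0.0,"ry":-0.0,"rz":0.0199},{"x":9.4,"y":-1.1,"z":3.3,"rx":-0.0,"ry":-0.0,"rz":0.0194},{"x":9.0,"y":-1.2,"z":3.2,"rx":-0.0,"ry":-0.0,"rz":0.0186},{"x":8.4,"y":-1.4,"z":3.0,"rx":-0.0,"ry":-0.0,"rz":0.0175},{"x":7.6,"y":-1.3,"z":2.6,"rx":-0.0,"ry":-0.0,"rz":0.0158},{"x":6.6,"y":-1.2,"z":2.4,"rx":-0.0,"ry":-0.0,"rz":0.0139},{"x":5.5,"y":-1.2,"z":1.9,"rx":-0.0,"ry":-0.0,"rz":0.0115},{"x":4.1,"y":-0.9,"z":1.5,"rx":-0.0,"ry":-0.0,"rz":0.0087},{"x":2.6,"y":-0.6,"z":0.9,"rx":-0.0,"ry":-0.0,"rz":0.0055},{"x":0.9,"y":-0.2,"z":0.4,"rx":-0.0,"ry":-0.0,"rz":0.0019}]
end [ 469.5 -150.1  140. ] [-180.    0.   79.]
```

Emit:
move_arm:
  plan:
    - {"x": 0.9,"y": 0.0,"z": 0.3,"rx": 0,"ry": 0,"rz": 0.0019}
    - {"x": 2.7,"y": 0.1,"z": 1.0,"rx": 0,"ry": 0,"rz": 0.0055}
    - {"x": 4.2,"y": 0.1,"z": 1.4,"rx": 0,"ry": 0,"rz": 0.0087}
    - {"x": 5.6,"y": 0.1,"z": 2.0,"rx": 0,"ry": 0,"rz": 0.0115}
    - {"x": 6.8,"y": 0.1,"z": 2.3,"rx": 0,"ry": 0,"rz": 0.0139}
    - {"x": 7.7,"y": -0.1,"z": 2.7,"rx": 0,"ry": 0,"rz": 0.0158}
    - {"x": 8.4,"y": -0.2,"z": 3.0,"rx": 0,"ry": 0,"rz": 0.0174}
    - {"x": 9.1,"y": -0.3,"z": 3.1,"rx": 0,"ry": 0,"rz": 0.0187}
    - {"x": 9.4,"y": -0.6,"z": 3.3,"rx": 0,"ry": 0,"rz": 0.0194}
    - {"x": 9.6,"y": -0.7,"z": 3.4,"rx": 0,"ry": 0,"rz": 0.0198}

```text
time_s: 9.5
ee_pos: [471.9, -213.6, 162.2]
ee_rot: [-180.0, -0.0, 86.5]
force: [-0.5, -0.4, -2.0]
gripper_width: 17.2
gripper_force: 50.0
```

Emit:
move_arm:
  plan:
    - {"x": 9.6,"y": -1.0,"z": 3.3,"rx": 0,"ry": 0,"rz": 0.0199}
    - {"x": 9.4,"y": -1.1,"z": 3.3,"rx": 0,"ry": 0,"rz": 0.0194}
    - {"x": 9.0,"y": -1.2,"z": 3.2,"rx": 0,"ry": 0,"rz": 0.0186}
    - {"x": 8.4,"y": -1.4,"z": 3.0,"rx": 0,"ry": 0,"rz": 0.0175}
    - {"x": 7.6,"y": -1.3,"z": 2.6,"rx": 0,"ry": 0,"rz": 0.0158}
    - {"x": 6.6,"y": -1.2,"z": 2.4,"rx": 0,"ry": 0,"rz": 0.0139}
    - {"x": 5.5,"y": -1.2,"z": 1.9,"rx": 0,"ry": 0,"rz": 0.0115}
    - {"x": 4.1,"y": -0.9,"z": 1.5,"rx": 0,"ry": 0,"rz": 0.0087}
    - {"x": 2.6,"y": -0.6,"z": 0.9,"rx": 0,"ry": 0,"rz": 0.0055}
    - {"x": 0.9,"y": -0.2,"z": 0.4,"rx": 0,"ry": 0,"rz": 0.0019}

```text
time_s: 10.5
ee_pos: [469.5, -149.9, 139.9]
ee_rot: [180.0, -0.0, 79.0]
force: [0.2, 0.4, -2.3]
gripper_width: 16.4
gripper_force: 50.0
```

```bash
python3 scoop.py above.png
```

```text
[ 469.6 -150.1  140. ] [180.   0.  79.] 10.6 16.90091223811863 [ 0.5  0.6 -1.9]
scoop_lip scene seen [250.6 208.8] exp [249.1 207.4]
scoop_lip top seen [271.6 203.6] exp [270.2 202.1]
  tri [509.2  54.5 127.3] exp [510.2  58.9 129.8]
scoop_crest scene seen [249.5 208.5] exp [250.5 209.7]
scoop_crest top seen [278.1 203.9] exp [276.9 202.7]
  tri [502.2  38.9 148.3] exp [506.8  41.3 138.8]
scene x 96 110 5 [106.9  -4.7   7.1] expected inside z 20.4Traceback (most recent call last):
  File "scoop.py", line 17, in <module>
    k=(abs(l[...,2]-15)<45)&(abs(l[...,1])<40)&(l[...,0]<140)&(l[...,0]>-60); print(c,'x range',np.percentile(l[k][:,0],[.5,99.5]).round(1), 'y at front', np.percentile(l[k&(l[...,0]>60)][:,1],[2,98]).round(1),'y at back',np.percentile(l[k&(l[...,0]<40)&(l[...,0]>-40)][:,1],[2,98]).round(1))
                                                                                                                                                                                                                              ~~~~~~~~~~~~~^^^^^^^^^^^^^^^^^^^^^^^^^^^^^^^^^^^^^^^^^^^^^^^
    return _quantile_unchecked(
        a, q, axis, out, overwrite_input, method, keepdims, weights)
    return _ureduce(a,
                    func=_quantile_ureduce_func,
    ...<5 lines>...
                    overwrite_input=overwrite_input,
                    method=method)
    r = func(a, **kwargs)
    result = _quantile(arr,
                       quantiles=q,
    ...<2 lines>...
                       out=out,
                       weights=wgt)
    slices_having_nans = np.isnan(arr[-1, ...])
                                  ~~~^^^^^^^^^
IndexError: index -1 is out of bounds for axis 0 with size 0
```

Emit:
move_arm:
  plan:
    - {"x": 0,"y": 0,"z": 2,"rx": 0,"ry": 0,"rz": 0}
    - {"x": 0,"y": 0,"z": 3,"rx": 0,"ry": 0,"rz": 0}
    - {"x": 0,"y": 0,"z": 3,"rx": 0,"ry": 0,"rz": 0}
    - {"x": 0,"y": 0,"z": 3,"rx": 0,"ry": 0,"rz": 0}
    - {"x": 0,"y": 0,"z": 2,"rx": 0,"ry": 0,"rz": 0}
    - {"x": 0,"y": 0,"z": 1,"rx": 0,"ry": 0,"rz": 0}
    - {"x": 0,"y": 0,"z": 1,"rx": 0,"ry": 0,"rz": 0}
    - {"x": 0,"y": 0,"z": 1,"rx": 0,"ry": 0,"rz": 0}
    - {"x": 0,"y": 0,"z": 0,"rx": 0,"ry": 0,"rz": 0}

```text
time_s: 11.7
ee_pos: [469.7, -149.9, 124.2]
ee_rot: [180.0, -0.0, 79.0]
force: [-0.8, 0.4, 0.9]
gripper_width: 16.7
gripper_force: 50.0
```

Emit:
move_arm:
  plan:
    - {"x": 0,"y": 0,"z": 0.5,"rx": 0,"ry": 0,"rz": 0}
    - {"x": 0,"y": 0,"z": 0,"rx": 0,"ry": 0,"rz": 0}
    - {"x": 0,"y": 0,"z": 0,"rx": 0,"ry": 0,"rz": 0}
    - {"x": 0,"y": 0,"z": 0,"rx": 0,"ry": 0,"rz": 0}

```text
time_s: 12.1
ee_pos: [469.7, -150.0, 123.6]
ee_rot: [180.0, -0.0, 79.0]
force: [-0.4, 0.8, 2.4]
gripper_width: 16.3
gripper_force: 50.0
```

```bash
sed -i '/^for c in F:/,/y at back/d' scoop.py; sed -i 's/\[140:320,190:330\]/[150:260,200:286]/; s/\[100:280,240:380\]/[150:260,230:316]/' scoop.py; python3 scoop.py rest.png
```

```text
[ 469.6 -150.   123.5] [180.  -0.  79.] 12.2 16.712275845524168 [0.2 2.2 2. ]
scoop_lip top seen [270.6 204.8] exp [269.9 203.1]
scoop_crest scene seen [251.2 213.4] exp [250.5 213.4]
scoop_crest top seen [277.9 203.4] exp [276.5 203.7]
  tri [507.1  37.8 126.1] exp [506.9  41.4 122.4]
```

View pics/rest.png

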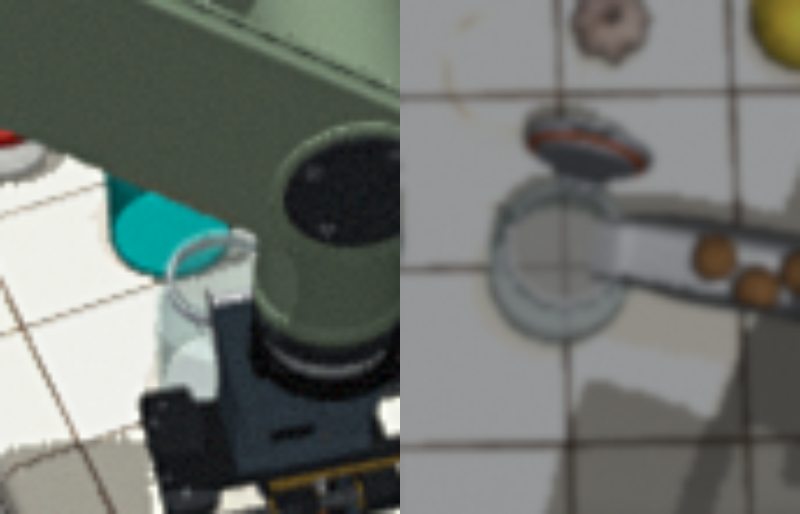

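The lip is seen inside the clear jar's mouth: in the crop's right half the lip edge is at about (592,250) and the mouth centre at about (562,245). The walnuts are in the scoop and the contact force is about 4 N. Next I tip it about the crest.

Run:
```python
from h import *
p,R=load(); p[2]=123.5; json.dump([p.tolist(),R.as_rotvec().tolist()],open('cmd.json','w'))
J=np.array([512.5,70.8]); d=np.array([np.cos(np.radians(79)),np.sin(np.radians(79))])
T=[]
for th in [2,5,8,11,14,17,20,23.5,27,30.5,34,37.5,41,44,46,46]:
    r=33-6*min(1,th/20); c=np.r_[J-r*d,121+0*th]; S=Rt(79,th)
    T.append((c-S.apply([192,0,4]),S,1))
plan(T)
```

```text
[{"x":0.9,"y":0.1,"z":-8.2,"rx":-0.0,"ry":-0.0349,"rz":-0.0},{"x":1.4,"y":-0.0,"z":-10.1,"rx":-0.0,"ry":-0.0524,"rz":-0.0},{"x":1.4,"y":-0.0,"z":-10.1,"rx":-0.0,"ry":-0.0523,"rz":-0.0},{"x":1.3,"y":-0.0,"z":-10.2,"rx":-0.0,"ry":-0.0524,"rz":-0.0},{"x":1.4,"y":-0.0,"z":-10.2,"rx":-0.0,"ry":-0.0523,"rz":-0.0},{"x":1.3,"y":-0.0,"z":-10.2,"rx":-0.0,"ry":-0.0524,"rz":-0.0},{"x":1.4,"y":-0.0,"z":-10.3,"rx":-0.0,"ry":-0.0524,"rz":-0.0},{"x":0.6,"y":-0.0,"z":-11.8,"rx":-0.0,"ry":-0.0611,"rz":-0.0},{"x":0.6,"y":-0.0,"z":-11.7,"rx":-0.0,"ry":-0.061,"rz":-0.0},{"x":0.6,"y":-0.0,"z":-11.7,"rx":-0.0,"ry":-0.0611,"rz":-0.0}]
[{"x":0.6,"y":-0.0,"z":-11.7,"rx":-0.0,"ry":-0.0611,"rz":-0.0},{"x":0.6,"y":-0.0,"z":-11.7,"rx":-0.0,"ry":-0.0611,"rz":-0.0},{"x":0.6,"y":-0.0,"z":-11.7,"rx":-0.0,"ry":-0.0611,"rz":-0.0},{"x":0.5,"y":-0.0,"z":-10.1,"rx":-0.0,"ry":-0.0523,"rz":-0.0},{"x":0.2,"y":-0.0,"z":-6.7,"rx":-0.0,"ry":-0.035,"rz":-0.0},{"x":0.0,"y":-0.0,"z":0.0,"rx":-0.0,"ry":0.0,"rz":-0.0}]
end [482.5 -83.8 261.9] [180.  46.  79.]
```

Emit:
move_arm:
  plan:
    - {"x": 0.9,"y": 0.1,"z": -8.2,"rx": 0,"ry": -0.0349,"rz": 0}
    - {"x": 1.4,"y": 0,"z": -10.1,"rx": 0,"ry": -0.0524,"rz": 0}
    - {"x": 1.4,"y": 0,"z": -10.1,"rx": 0,"ry": -0.0523,"rz": 0}
    - {"x": 1.3,"y": 0,"z": -10.2,"rx": 0,"ry": -0.0524,"rz": 0}
    - {"x": 1.4,"y": 0,"z": -10.2,"rx": 0,"ry": -0.0523,"rz": 0}
    - {"x": 1.3,"y": 0,"z": -10.2,"rx": 0,"ry": -0.0524,"rz": 0}
    - {"x": 1.4,"y": 0,"z": -10.3,"rx": 0,"ry": -0.0524,"rz": 0}
    - {"x": 0.6,"y": 0,"z": -11.8,"rx": 0,"ry": -0.0611,"rz": 0}
    - {"x": 0.6,"y": 0,"z": -11.7,"rx": 0,"ry": -0.061,"rz": 0}
    - {"x": 0.6,"y": 0,"z": -11.7,"rx": 0,"ry": -0.0611,"rz": 0}

```text
time_s: 13.4
ee_pos: [476.2, -116.2, 221.9]
ee_rot: [-180.0, 30.7, 79.0]
force: [-0.4, -0.7, -1.8]
gripper_width: 16.6
gripper_force: 50.0
```

Emit:
move_arm:
  plan:
    - {"x": 0.6,"y": 0,"z": -11.7,"rx": 0,"ry": -0.0611,"rz": 0}
    - {"x": 0.6,"y": 0,"z": -11.7,"rx": 0,"ry": -0.0611,"rz": 0}
    - {"x": 0.6,"y": 0,"z": -11.7,"rx": 0,"ry": -0.0611,"rz": 0}
    - {"x": 0.5,"y": 0,"z": -10.1,"rx": 0,"ry": -0.0523,"rz": 0}
    - {"x": 0.2,"y": 0,"z": -6.7,"rx": 0,"ry": -0.035,"rz": 0}
    - {"x": 0,"y": 0,"z": 0,"rx": 0,"ry": 0,"rz": 0}
    - {"x": 0,"y": 0,"z": 0,"rx": 0,"ry": 0,"rz": 0}
    - {"x": 0,"y": 0,"z": 0,"rx": 0,"ry": 0,"rz": 0}
    - {"x": 0,"y": 0,"z": 0,"rx": 0,"ry": 0,"rz": 0}
    - {"x": 0,"y": 0,"z": 0,"rx": 0,"ry": 0,"rz": 0}

```text
time_s: 14.4
ee_pos: [482.3, -84.3, 262.0]
ee_rot: [180.0, 46.0, 78.9]
force: [0.2, -0.1, -2.1]
gripper_width: 16.6
gripper_force: 50.0
```

```bash
python3 scoop.py tip.png; python3 -c "
from h import *
for c in('scene','top'): print(c,[(np.round(d['point']),round(d['p'],2)) for d in landmark_of(c,'walnut1')])"
```

```text
[482.3 -84.1 262. ] [180.   46.   78.9] 14.5 17.131980913907903 [ 0.9 -0.2 -2. ]
scoop_lip scene seen [254.  215.7] exp [249.6 215. ]
scoop_crest scene seen [250.1 211.5] exp [250.  212.1]
scene []
top []
```

View pics/tip.png

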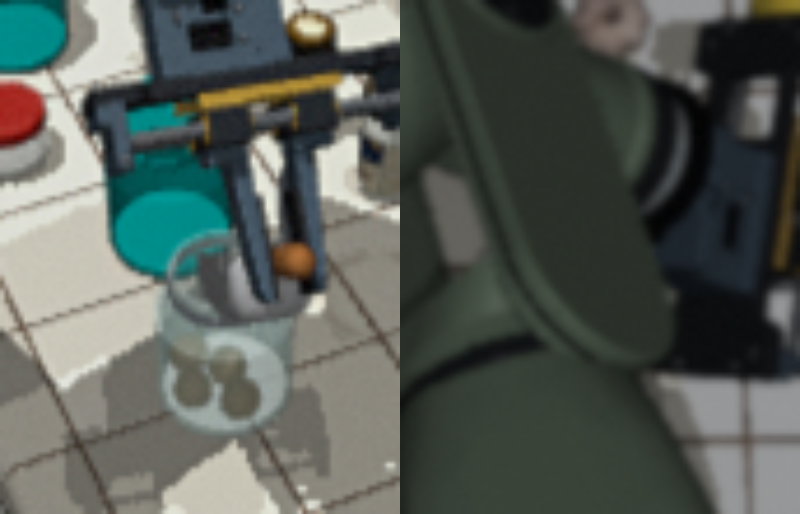

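The picture shows all four walnuts in the clear jar, at crop (185,350), (230,365), (192,388) and (240,398), with the lip still in the mouth. Next I withdraw and set the scoop down where it was.

Run:
```python
from h import *
p,R=load()
plan([(p+[0,0,40],R,3),((470,-200,210),Rt(84,0),8),((474.5,-279,40),Rt(94.2),6),((474.5,-279,19),Rt(94.2),3)])
```

```text
[{"x":-9.6,"y":0.0,"z":-9.3,"rx":0.0,"ry":0.0,"rz":0.0},{"x":-9.6,"y":0.0,"z":-9.2,"rx":0.0,"ry":0.0,"rz":0.0},{"x":-9.6,"y":0.0,"z":-9.3,"rx":0.0,"ry":0.0,"rz":0.0},{"x":-1.8,"y":1.2,"z":18.5,"rx":-0.0044,"ry":0.1003,"rz":-0.0103},{"x":-3.7,"y":1.2,"z":18.1,"rx":-0.0044,"ry":0.1003,"rz":-0.0103},{"x":-5.5,"y":1.0,"z":17.8,"rx":-0.0043,"ry":0.1003,"rz":-0.0103},{"x":-7.3,"y":0.8,"z":17.0,"rx":-0.0044,"ry":0.1003,"rz":-0.0104},{"x":-9.0,"y":0.8,"z":16.3,"rx":-0.0044,"ry":0.1003,"rz":-0.0103},{"x":-10.5,"y":0.5,"z":15.3,"rx":-0.0044,"ry":0.1003,"rz":-0.0103},{"x":-12.0,"y":0.3,"z":14.2,"rx":-0.0044,"ry":0.1003,"rz":-0.0103}]
[{"x":-13.4,"y":0.2,"z":12.9,"rx":-0.0043,"ry":0.1003,"rz":-0.0103},{"x":-13.0,"y":2.1,"z":28.3,"rx":-0.0,"ry":-0.0,"rz":-0.0297},{"x":-13.1,"y":1.8,"z":28.4,"rx":-0.0,"ry":-0.0,"rz":-0.0297},{"x":-13.1,"y":1.3,"z":28.3,"rx":-0.0,"ry":-0.0,"rz":-0.0296},{"x":-13.2,"y":1.0,"z":28.3,"rx":-0.0,"ry":-0.0,"rz":-0.0297},{"x":-13.1,"y":0.5,"z":28.4,"rx":-0.0,"ry":-0.0,"rz":-0.0297},{"x":-13.2,"y":0.2,"z":28.3,"rx":-0.0,"ry":-0.0,"rz":-0.0297},{"x":-0.0,"y":0.0,"z":7.0,"rx":-0.0,"ry":-0.0,"rz":0.0},{"x":-0.0,"y":0.0,"z":7.0,"rx":-0.0,"ry":-0.0,"rz":0.0},{"x":-0.0,"y":0.0,"z":7.0,"rx":-0.0,"ry":-0.0,"rz":0.0}]
end [ 474.5 -279.    19. ] [-180.    -0.    94.2]
```

Emit:
move_arm:
  plan:
    - {"x": -9.6,"y": 0,"z": -9.3,"rx": 0,"ry": 0,"rz": 0}
    - {"x": -9.6,"y": 0,"z": -9.2,"rx": 0,"ry": 0,"rz": 0}
    - {"x": -9.6,"y": 0,"z": -9.3,"rx": 0,"ry": 0,"rz": 0}
    - {"x": -1.8,"y": 1.2,"z": 18.5,"rx": -0.0044,"ry": 0.1003,"rz": -0.0103}
    - {"x": -3.7,"y": 1.2,"z": 18.1,"rx": -0.0044,"ry": 0.1003,"rz": -0.0103}
    - {"x": -5.5,"y": 1.0,"z": 17.8,"rx": -0.0043,"ry": 0.1003,"rz": -0.0103}
    - {"x": -7.3,"y": 0.8,"z": 17.0,"rx": -0.0044,"ry": 0.1003,"rz": -0.0104}
    - {"x": -9.0,"y": 0.8,"z": 16.3,"rx": -0.0044,"ry": 0.1003,"rz": -0.0103}
    - {"x": -10.5,"y": 0.5,"z": 15.3,"rx": -0.0044,"ry": 0.1003,"rz": -0.0103}
    - {"x": -12.0,"y": 0.3,"z": 14.2,"rx": -0.0044,"ry": 0.1003,"rz": -0.0103}

```text
time_s: 15.8
ee_pos: [471.7, -186.4, 223.2]
ee_rot: [-180.0, 5.6, 83.5]
force: [-0.0, 0.8, -1.8]
gripper_width: 16.8
gripper_force: 50.0
```

Emit:
move_arm:
  plan:
    - {"x": -13.4,"y": 0.2,"z": 12.9,"rx": -0.0043,"ry": 0.1003,"rz": -0.0103}
    - {"x": -13.0,"y": 2.1,"z": 28.3,"rx": 0,"ry": 0,"rz": -0.0297}
    - {"x": -13.1,"y": 1.8,"z": 28.4,"rx": 0,"ry": 0,"rz": -0.0297}
    - {"x": -13.1,"y": 1.3,"z": 28.3,"rx": 0,"ry": 0,"rz": -0.0296}
    - {"x": -13.2,"y": 1.0,"z": 28.3,"rx": 0,"ry": 0,"rz": -0.0297}
    - {"x": -13.1,"y": 0.5,"z": 28.4,"rx": 0,"ry": 0,"rz": -0.0297}
    - {"x": -13.2,"y": 0.2,"z": 28.3,"rx": 0,"ry": 0,"rz": -0.0297}
    - {"x": 0,"y": 0,"z": 7.0,"rx": 0,"ry": 0,"rz": 0}
    - {"x": 0,"y": 0,"z": 7.0,"rx": 0,"ry": 0,"rz": 0}
    - {"x": 0,"y": 0,"z": 7.0,"rx": 0,"ry": 0,"rz": 0}

```text
time_s: 16.8
ee_pos: [475.4, -279.0, 20.0]
ee_rot: [179.9, 0.1, 94.2]
force: [0.4, -0.7, -2.5]
gripper_width: 16.6
gripper_force: 50.0
```

Emit:
move_arm:
  plan:
    - {"x": 0,"y": 0,"z": 1,"rx": 0,"ry": 0,"rz": 0}
    - {"x": 0,"y": 0,"z": 1,"rx": 0,"ry": 0,"rz": 0}
    - {"x": 0,"y": 0,"z": 0,"rx": 0,"ry": 0,"rz": 0}
    - {"x": 0,"y": 0,"z": 0,"rx": 0,"ry": 0,"rz": 0}

```text
time_s: 17.2
ee_pos: [474.8, -279.0, 17.5]
ee_rot: [179.9, 0.0, 94.2]
force: [-0.3, -0.2, -1.0]
gripper_width: 16.3
gripper_force: 50.0
```

Emit:
move_arm:
  plan:
    - {"x": 0,"y": 0,"z": 1,"rx": 0,"ry": 0,"rz": 0}
    - {"x": 0,"y": 0,"z": 0.5,"rx": 0,"ry": 0,"rz": 0}
    - {"x": 0,"y": 0,"z": 0,"rx": 0,"ry": 0,"rz": 0}

```text
time_s: 17.5
ee_pos: [474.4, -278.9, 15.4]
ee_rot: [-180.0, -0.0, 94.2]
force: [0.8, 0.6, -1.4]
gripper_width: 16.5
gripper_force: 50.0
```

Emit:
move_arm:
  plan:
    - {"x": 0,"y": 0,"z": 0,"rx": 0,"ry": 0,"rz": 0}
    - {"x": 0,"y": 0,"z": 0,"rx": 0,"ry": 0,"rz": 0}
    - {"x": 0,"y": 0,"z": 0,"rx": 0,"ry": 0,"rz": 0}
    - {"x": 0,"y": 0,"z": 0,"rx": 0,"ry": 0,"rz": 0}
    - {"x": 0,"y": 0,"z": 0,"rx": 0,"ry": 0,"rz": 0}
    - {"x": 0,"y": 0,"z": 0,"rx": 0,"ry": 0,"rz": 0}
    - {"x": 0,"y": 0,"z": 0,"rx": 0,"ry": 0,"rz": 0}
    - {"x": 0,"y": 0,"z": 0,"rx": 0,"ry": 0,"rz": 0}
  grip: 0.7

```text
time_s: 18.3
ee_pos: [474.5, -278.9, 15.4]
ee_rot: [-180.0, -0.0, 94.2]
force: [0.2, 0.1, 0.9]
gripper_width: 63.8
gripper_force: 0.0
```

Emit:
move_arm:
  plan:
    - {"x": 0,"y": 0,"z": -15,"rx": 0,"ry": 0,"rz": 0}
    - {"x": 0,"y": 0,"z": -40,"rx": 0,"ry": 0,"rz": 0}
    - {"x": 0,"y": 0,"z": -45,"rx": 0,"ry": 0,"rz": 0}
    - {"x": 0,"y": 0,"z": -45,"rx": 0,"ry": 0,"rz": 0}
    - {"x": 0,"y": 0,"z": -45,"rx": 0,"ry": 0,"rz": 0}
    - {"x": 0,"y": 0,"z": -45,"rx": 0,"ry": 0,"rz": 0}
  grip: 0

```text
time_s: 18.9
ee_pos: [474.1, -278.7, 252.4]
ee_rot: [180.0, 0.0, 94.2]
force: [0.3, -0.8, -0.0]
gripper_width: 18.7
gripper_force: 0.0
```

Run:
```python
from h import *
from scipy.optimize import least_squares
F={c:grab_frame(c) for c in('top','scene')}
for c in F:
    w=cloud(F[c]); k=(abs(w[...,0]-515)<100)&(abs(w[...,1]-70)<75)&np.isfinite(w[...,2])
    ms=[m for m in masks_of(c,'jar') if abs(m['box'][0]-(253 if c=='scene' else 266))<12]
    if not ms: print(c,'none'); continue
    p=w[k&ms[0]['pixels']]; L=p[p[:,2]>135]
    if len(L)>10: mu=L.mean(0); v=np.linalg.svd(L-mu)[2]; print(c,'lid',len(L),mu.round(1),v[2].round(3),L.min(0).round(),L.max(0).round())
    q=p[(p[:,2]>117)&(p[:,2]<126)&(p[:,0]<550)]
    s=least_squares(lambda x:np.hypot(q[:,0]-x[0],q[:,1]-x[1])-34,[515,70],loss='soft_l1',f_scale=2); print(c,len(q),s.x.round(1))
    k=(w[...,0]>600)&(w[...,0]<720)&(abs(w[...,1]-50)<120); print('behind, max z',np.nanmax(w[k][:,2]).round())
p=np.array([474.5,-279,250.5]); json.dump([p.tolist(),Rt(94.2).as_rotvec().tolist()],open('cmd.json','w')); s=state(); print(s['ee_pos'],s['time_s'],s['gripper_width'])
for c in F:
    w=cloud(F[c])
    for y in(-240,-290,-310):
        k=(abs(w[...,1]-y)<8)&(abs(w[...,0]-475)<20)&(w[...,2]>15)&(w[...,2]<70)
        if k.any(): print(c,'handle',y,np.percentile(w[k][:,2],90).round(1))
cv2.imwrite('pics/down.png',cv2.cvtColor(np.hstack([F['scene']['img'][100:384,120:376],F['top']['img'][80:364,200:456]]),cv2.COLOR_RGB2BGR))
```

```text
top lid 253 [558.1  60.  180.9] [-0.949  0.23   0.216] [547.  25. 137.] [574.  92. 214.]
top 95 [513.4  71.4]
behind, max z 747.0
scene lid 155 [550.9  46.2 174.1] [-0.98   0.119  0.157] [544.  23. 138.] [561.  82. 203.]
scene 100 [511.1  69.6]
behind, max z 713.0
[ 474.70197215 -279.07557251  251.35857392] 19.1 2.5326270955786905
top handle -240 36.5
top handle -290 42.9
top handle -310 43.1
scene handle -240 40.5
scene handle -290 44.0
scene handle -310 44.2
```

View pics/down.png

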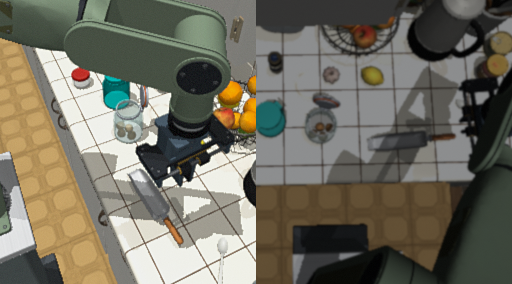

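The scoop lies flat at top-half (410,140) and empty. The jar stands unmoved at (320,125), with the walnuts seen inside. Before reaching behind the lid I check the overhead furniture.

Run:
```python
from h import *
for c in('scene','top'):
    w=cloud(grab_frame(c)).reshape(-1,3)
    for y0 in(-100,0,50,150):
        for z0 in range(130,800,80):
            k=(w[:,0]>560)&(abs(w[:,1]-y0)<40)&(w[:,2]>z0)&(w[:,2]<z0+80)
            if k.sum()>5: print(c,y0,z0,k.sum(),'xmin',np.percentile(w[k][:,0],2).round())
```

```text
scene -100 130 611 xmin 802.0
scene -100 210 587 xmin 968.0
scene -100 290 1048 xmin 717.0
scene -100 370 2863 xmin 705.0
scene -100 450 3681 xmin 698.0
scene -100 530 4538 xmin 698.0
scene -100 610 5690 xmin 698.0
scene -100 690 1292 xmin 698.0
scene 0 130 786 xmin 788.0
scene 0 210 127 xmin 968.0
scene 0 370 84 xmin 696.0
scene 0 450 678 xmin 696.0
scene 0 530 834 xmin 696.0
scene 0 610 1010 xmin 696.0
scene 0 690 82 xmin 696.0
scene 50 130 193 xmin 968.0
scene 50 370 198 xmin 696.0
scene 50 450 607 xmin 696.0
scene 50 530 739 xmin 696.0
scene 50 610 783 xmin 696.0
scene 150 370 353 xmin 696.0
scene 150 450 501 xmin 696.0
scene 150 530 600 xmin 696.0
scene 150 610 343 xmin 696.0
top -100 290 56 xmin 700.0
top -100 370 238 xmin 700.0
top -100 450 363 xmin 700.0
top -100 530 453 xmin 700.0
top -100 610 612 xmin 700.0
top -100 690 330 xmin 699.0
top 0 130 23 xmin 560.0
top 0 290 104 xmin 700.0
top 0 370 541 xmin 699.0
top 0 450 712 xmin 699.0
top 0 530 938 xmin 699.0
top 0 610 1294 xmin 699.0
top 0 690 1131 xmin 699.0
top 50 130 85 xmin 560.0
top 50 210 9 xmin 562.0
top 50 290 92 xmin 699.0
top 50 370 542 xmin 699.0
top 50 450 706 xmin 699.0
top 50 530 945 xmin 699.0
top 50 610 1301 xmin 699.0
top 50 690 1154 xmin 699.0
top 150 290 103 xmin 699.0
top 150 370 549 xmin 699.0
top 150 450 718 xmin 699.0
top 150 530 949 xmin 699.0
top 150 610 1304 xmin 699.0
top 150 690 1211 xmin 699.0
```

Run:
```python
from h import *
h=np.array([.98,-.199]); H=np.array([554.6,62.2]); P=lambda o,z:np.r_[H+o*h,z]; S=Rt(168.5)
plan([(P(48,285),S,13),(P(48,185),S,3),(P(48,185),S,1)])
plan([(P(-30,185),S,9)])
```

```text
[{"x":24.7,"y":11.6,"z":-2.7,"rx":0.0,"ry":0.0,"rz":-0.0998},{"x":23.5,"y":14.1,"z":-2.6,"rx":-0.0,"ry":0.0,"rz":-0.0997},{"x":21.9,"y":16.2,"z":-2.7,"rx":-0.0,"ry":0.0,"rz":-0.0998},{"x":20.2,"y":18.4,"z":-2.6,"rx":-0.0,"ry":0.0,"rz":-0.0997},{"x":18.3,"y":20.4,"z":-2.7,"rx":-0.0,"ry":0.0,"rz":-0.0998},{"x":16.1,"y":22.0,"z":-2.6,"rx":-0.0,"ry":0.0,"rz":-0.0997},{"x":13.9,"y":23.5,"z":-2.7,"rx":-0.0,"ry":0.0,"rz":-0.0998},{"x":11.5,"y":24.8,"z":-2.6,"rx":-0.0,"ry":0.0,"rz":-0.0997},{"x":8.9,"y":25.8,"z":-2.7,"rx":-0.0,"ry":0.0,"rz":-0.0998},{"x":6.3,"y":26.6,"z":-2.6,"rx":-0.0,"ry":0.0,"rz":-0.0997}]
[{"x":3.7,"y":27.1,"z":-2.7,"rx":-0.0,"ry":0.0,"rz":-0.0998},{"x":0.9,"y":27.3,"z":-2.6,"rx":-0.0,"ry":0.0,"rz":-0.0997},{"x":-1.8,"y":27.3,"z":-2.7,"rx":-0.0,"ry":0.0,"rz":-0.0998},{"x":0.0,"y":-0.0,"z":33.3,"rx":-0.0,"ry":0.0,"rz":0.0},{"x":0.0,"y":-0.0,"z":33.4,"rx":-0.0,"ry":0.0,"rz":0.0},{"x":0.0,"y":-0.0,"z":33.3,"rx":-0.0,"ry":0.0,"rz":0.0},{"x":0.0,"y":-0.0,"z":0.0,"rx":-0.0,"ry":0.0,"rz":0.0}]
end [601.7  52.7 185. ] [180.    0.  168.5]
[{"x":8.7,"y":-0.0,"z":-0.0,"rx":-0.0,"ry":0.0,"rz":0.0},{"x":8.6,"y":-0.0,"z":-0.0,"rx":-0.0,"ry":0.0,"rz":0.0},{"x":8.7,"y":-0.0,"z":0.0,"rx":-0.0,"ry":0.0,"rz":0.0},{"x":8.7,"y":-0.0,"z":0.0,"rx":-0.0,"ry":0.0,"rz":0.0},{"x":8.6,"y":-0.0,"z":0.0,"rx":-0.0,"ry":0.0,"rz":0.0},{"x":8.7,"y":-0.0,"z":0.0,"rx":-0.0,"ry":0.0,"rz":0.0},{"x":8.7,"y":-0.0,"z":0.0,"rx":-0.0,"ry":0.0,"rz":0.0},{"x":8.7,"y":-0.1,"z":0.0,"rx":-0.0,"ry":0.0,"rz":0.0},{"x":8.6,"y":0.0,"z":0.0,"rx":-0.0,"ry":0.0,"rz":0.0}]
end [525.2  68.1 185. ] [180.    0.  168.5]
```

Emit:
move_arm:
  plan:
    - {"x": 24.7,"y": 11.6,"z": -2.7,"rx": 0,"ry": 0,"rz": -0.0998}
    - {"x": 23.5,"y": 14.1,"z": -2.6,"rx": 0,"ry": 0,"rz": -0.0997}
    - {"x": 21.9,"y": 16.2,"z": -2.7,"rx": 0,"ry": 0,"rz": -0.0998}
    - {"x": 20.2,"y": 18.4,"z": -2.6,"rx": 0,"ry": 0,"rz": -0.0997}
    - {"x": 18.3,"y": 20.4,"z": -2.7,"rx": 0,"ry": 0,"rz": -0.0998}
    - {"x": 16.1,"y": 22.0,"z": -2.6,"rx": 0,"ry": 0,"rz": -0.0997}
    - {"x": 13.9,"y": 23.5,"z": -2.7,"rx": 0,"ry": 0,"rz": -0.0998}
    - {"x": 11.5,"y": 24.8,"z": -2.6,"rx": 0,"ry": 0,"rz": -0.0997}
    - {"x": 8.9,"y": 25.8,"z": -2.7,"rx": 0,"ry": 0,"rz": -0.0998}
    - {"x": 6.3,"y": 26.6,"z": -2.6,"rx": 0,"ry": 0,"rz": -0.0997}

```text
time_s: 20.2
ee_pos: [571.8, -22.7, 274.7]
ee_rot: [-179.9, -0.2, 151.6]
force: [-0.3, -0.3, 0.2]
gripper_width: 0.2
gripper_force: 0.0
```

Emit:
move_arm:
  plan:
    - {"x": 3.7,"y": 27.1,"z": -2.7,"rx": 0,"ry": 0,"rz": -0.0998}
    - {"x": 0.9,"y": 27.3,"z": -2.6,"rx": 0,"ry": 0,"rz": -0.0997}
    - {"x": -1.8,"y": 27.3,"z": -2.7,"rx": 0,"ry": 0,"rz": -0.0998}
    - {"x": 0,"y": 0,"z": 0,"rx": 0,"ry": 0,"rz": 0}
    - {"x": 0,"y": 0,"z": 33.3,"rx": 0,"ry": 0,"rz": 0}
    - {"x": 0,"y": 0,"z": 33.4,"rx": 0,"ry": 0,"rz": 0}
    - {"x": 0,"y": 0,"z": 33.3,"rx": 0,"ry": 0,"rz": 0}
    - {"x": 0,"y": 0,"z": 0,"rx": 0,"ry": 0,"rz": 0}
    - {"x": 0,"y": 0,"z": 0,"rx": 0,"ry": 0,"rz": 0}

```text
time_s: 21.1
ee_pos: [601.2, 52.1, 184.4]
ee_rot: [-180.0, -0.1, 168.4]
force: [1.2, 0.2, 1.4]
gripper_width: 0.4
gripper_force: 0.0
```

Emit:
move_arm:
  plan:
    - {"x": 8.7,"y": 0,"z": 0,"rx": 0,"ry": 0,"rz": 0}
    - {"x": 8.6,"y": 0,"z": 0,"rx": 0,"ry": 0,"rz": 0}
    - {"x": 8.7,"y": 0,"z": 0,"rx": 0,"ry": 0,"rz": 0}
    - {"x": 8.7,"y": 0,"z": 0,"rx": 0,"ry": 0,"rz": 0}
    - {"x": 8.6,"y": 0,"z": 0,"rx": 0,"ry": 0,"rz": 0}
    - {"x": 8.7,"y": 0,"z": 0,"rx": 0,"ry": 0,"rz": 0}
    - {"x": 8.7,"y": 0,"z": 0,"rx": 0,"ry": 0,"rz": 0}
    - {"x": 8.7,"y": -0.1,"z": 0,"rx": 0,"ry": 0,"rz": 0}
    - {"x": 8.6,"y": 0,"z": 0,"rx": 0,"ry": 0,"rz": 0}
    - {"x": 0,"y": 0,"z": 0,"rx": 0,"ry": 0,"rz": 0}

```text
time_s: 22.1
ee_pos: [523.9, 68.3, 185.0]
ee_rot: [-180.0, -0.1, 168.5]
force: [-0.7, 0.4, -0.4]
gripper_width: 0.5
gripper_force: 0.0
```

Run:
```python
from h import *
w=cloud(grab_frame('scene')); f=grab_frame('scene')
cv2.imwrite('pics/lid.png',cv2.cvtColor(cv2.resize(f['img'][120:260,180:320],(560,560)),cv2.COLOR_RGB2BGR)); s=state(); print(s['ee_pos'],s['force'],s['time_s'])
```

```text
[525.14252827  68.21111201 185.03108395] [-0.78604235  0.21515752 -0.04662422] 22.2
```

View pics/lid.png

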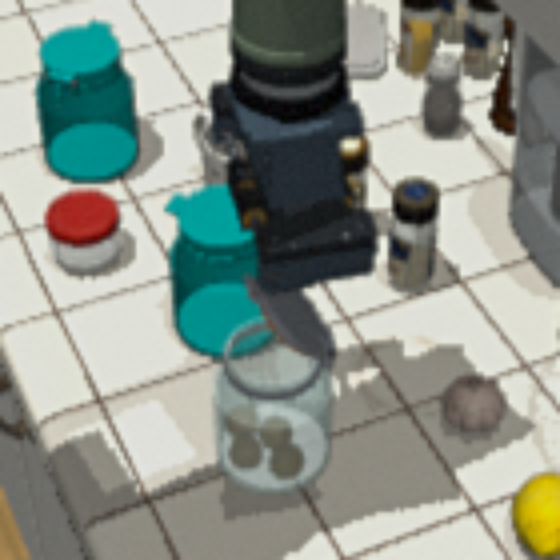

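The lid (crop (300,320)) leans forward over the mouth at about 55°, pushed by the fingers. The walnuts are at (265,440). I keep sweeping and then press down.

Emit:
move_arm:
  plan:
    - {"x": 6,"y": 0,"z": 4,"rx": 0,"ry": 0,"rz": 0}
    - {"x": 6,"y": 0,"z": 4,"rx": 0,"ry": 0,"rz": 0}
    - {"x": 6,"y": 0,"z": 4,"rx": 0,"ry": 0,"rz": 0}
    - {"x": 6,"y": 0,"z": 4,"rx": 0,"ry": 0,"rz": 0}
    - {"x": 6,"y": 0,"z": 4,"rx": 0,"ry": 0,"rz": 0}
    - {"x": 2,"y": 0,"z": 6,"rx": 0,"ry": 0,"rz": 0}
    - {"x": 2,"y": 0,"z": 6,"rx": 0,"ry": 0,"rz": 0}
    - {"x": 2,"y": 0,"z": 6,"rx": 0,"ry": 0,"rz": 0}
    - {"x": 2,"y": 0,"z": 6,"rx": 0,"ry": 0,"rz": 0}
    - {"x": 0,"y": 0,"z": 5,"rx": 0,"ry": 0,"rz": 0}

```text
time_s: 23.2
ee_pos: [487.6, 75.7, 135.3]
ee_rot: [-180.0, -0.0, 168.5]
force: [-0.6, 0.3, 0.2]
gripper_width: 0.5
gripper_force: 0.0
```

Emit:
move_arm:
  plan:
    - {"x": 0,"y": 0,"z": 3,"rx": 0,"ry": 0,"rz": 0}
    - {"x": 0,"y": 0,"z": 3,"rx": 0,"ry": 0,"rz": 0}
    - {"x": 0,"y": 0,"z": 2,"rx": 0,"ry": 0,"rz": 0}
    - {"x": 0,"y": 0,"z": 0,"rx": 0,"ry": 0,"rz": 0}
    - {"x": 0,"y": 0,"z": 0,"rx": 0,"ry": 0,"rz": 0}

```text
time_s: 23.7
ee_pos: [488.1, 75.7, 128.1]
ee_rot: [180.0, 0.0, 168.5]
force: [-0.3, 1.2, -0.0]
gripper_width: 0.3
gripper_force: 0.0
```

Emit:
move_arm:
  plan:
    - {"x": 0,"y": 0,"z": 1,"rx": 0,"ry": 0,"rz": 0}
    - {"x": 0,"y": 0,"z": 0.7,"rx": 0,"ry": 0,"rz": 0}
    - {"x": 0,"y": 0,"z": 0,"rx": 0,"ry": 0,"rz": 0}
    - {"x": 0,"y": 0,"z": 0,"rx": 0,"ry": 0,"rz": 0}

```text
time_s: 24.1
ee_pos: [488.2, 75.8, 127.6]
ee_rot: [180.0, 0.1, 168.5]
force: [-2.9, -1.0, 8.1]
gripper_width: 0.3
gripper_force: 4.1
```

Emit:
move_arm:
  plan:
    - {"x": 0,"y": 0,"z": 0.6,"rx": 0,"ry": 0,"rz": 0}
    - {"x": 0,"y": 0,"z": 0,"rx": 0,"ry": 0,"rz": 0}
    - {"x": 0,"y": 0,"z": 0,"rx": 0,"ry": 0,"rz": 0}

```text
time_s: 24.4
ee_pos: [488.2, 75.8, 127.5]
ee_rot: [180.0, 0.1, 168.5]
force: [-3.8, -0.8, 11.7]
gripper_width: 0.5
gripper_force: 5.8
```

Emit:
move_arm:
  plan:
    - {"x": 0,"y": 0,"z": -5,"rx": 0,"ry": 0,"rz": 0}
    - {"x": 0,"y": 0,"z": -20,"rx": 0,"ry": 0,"rz": 0}
    - {"x": 0,"y": 0,"z": -40,"rx": 0,"ry": 0,"rz": 0}
    - {"x": 0,"y": 0,"z": -40,"rx": 0,"ry": 0,"rz": 0}
    - {"x": 0,"y": 0,"z": -40,"rx": 0,"ry": 0,"rz": 0}
    - {"x": 40,"y": 0,"z": -20,"rx": 0,"ry": 0,"rz": 0}
    - {"x": 40,"y": 0,"z": 0,"rx": 0,"ry": 0,"rz": 0}
    - {"x": 40,"y": 0,"z": 0,"rx": 0,"ry": 0,"rz": 0}
    - {"x": 0,"y": 0,"z": 0,"rx": 0,"ry": 0,"rz": 0}
    - {"x": 0,"y": 0,"z": 0,"rx": 0,"ry": 0,"rz": 0}

```text
time_s: 25.4
ee_pos: [370.3, 99.7, 291.1]
ee_rot: [180.0, 0.1, 168.6]
force: [0.4, 0.4, -0.2]
gripper_width: 0.6
gripper_force: 0.0
```

Run:
```python
from h import *
f=grab_frame('scene'); w=cloud(f); s=state(); print(s['ee_pos'],s['time_s'])
k=(abs(w[...,0]-510)<60)&(abs(w[...,1]-70)<60)&(w[...,2]>112)&(w[...,2]<240); p=w[k]; print(len(p),p.max(0).round(1))
t=p[np.hypot(p[:,0]-512,p[:,1]-71)<36]; A=np.c_[t[:,:2],np.ones(len(t))]; x=np.linalg.lstsq(A,t[:,2],rcond=None)[0]; print('lid plane',x[:2].round(3),np.median(t[:,2]).round(1),t[:,:2].mean(0).round(1))
cv2.imwrite('pics/end.png',cv2.cvtColor(cv2.resize(f['img'][130:350,180:330],(546,600)[:2] if 0 else (409,600)),cv2.COLOR_RGB2BGR))
```

```text
[371.03468061  99.69053879 290.93301212] 25.45
482 [556.6 108.7 131.9]
lid plane [0.011 0.066] 127.4 [511.3  67.8]
```

View pics/end.png

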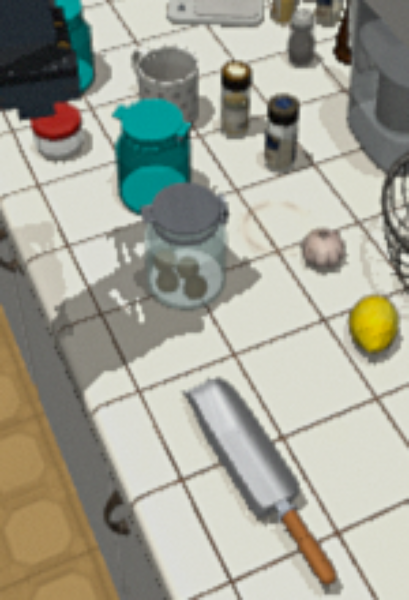

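The lid is flat at 127.4 mm, which is shut, at crop (187,210). The four walnuts are in the jar at (180,275), and the scoop lies flat and empty at (255,450).

```bash
python3 -c "
from workcell import *
print(job_done())"
```

```text
the job is handed in; nothing more can be done
None
```

The job is handed in at about 25 s: in the last pictures the four walnuts are in the jar, its lid is shut, the empty scoop lies flat on the worktop and nothing else looks disturbed, though no verdict came back.

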